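# Slide the pepper mill home into the spice rack

### The job

Push the standing wooden pepper mill along the worktop into the one empty bay of the wooden spice rack, until it stands upright right up against the rack's back board, and leave it there. Push it gently and low on its body so that it slides without tipping; do not lift it, and leave the jars and the timer undisturbed.

Things in the scene. Friction and masses are not known exactly. Their poses are not given: they have to be found in the camera images.
- pepper_mill: dark wooden pepper mill with a round head, 170 mm tall, foot 58 mm in diameter, 0.13 to 0.24 kg, standing loose and upright to the right of the rack. Origin: centre of its underside; z is its upward axis, yaw means nothing; it may lean 2 degrees at rest. On contact it acts as a straight 58 mm cylinder up to 122 mm (no waist). Pushed higher than about 30 mm above the worktop it may tip.
- rack: fixed low light wooden rack, 3 floorless bays in a row, open to the robot's right (-y) within 15 deg. Origin: on the worktop, middle bay, the axis of a mill fully home. x points level into the bays, y along the row. Back board: inner face x=29 mm, 62 high, 252 long. Bays at y=-80, 0, 80, each 72 wide; dividers 8 thick, 36 high, from the board to x=-17 mm.
- home (a point): centre of the thin cork disc (52 mm wide, under 1 mm, no step) that marks the empty bay, which may be any of the three: where the centre of the mill's underside is when the mill is fully home, touching the back board and centred in the bay. Its x axis points into the bay, like the rack's.
- jar_a: spice jar with a cap, 46 mm in diameter, 106 mm tall, standing loose in one of the bays; leave alone. Origin: centre of its underside
- jar_b: another spice jar, 46 mm in diameter, 105 mm tall, standing loose in another bay; leave alone. Origin: centre of its underside
- timer: round kitchen timer, 62 mm in diameter, 55 mm tall, loose, behind the rack (to its left as seen from the robot); leave alone. Origin: centre of its underside
- honey_jar: jar with a lid, 65 mm in diameter, 100 mm tall, loose, behind the rack (to its left as seen from the robot); leave alone. Origin: centre of its underside
Not all that is in view belongs to the job. What is meant by the pepper_mill is not green, and is the larger of those in its own colour.

How it is judged:
At the end, for the whole second after the job is handed in: The pepper mill stands upright (within 5.7 degrees) and still on the worktop in the empty bay, its foot within 8 mm of the back board and within 16 mm of the home point, touched by nothing of the robot (x of pepper_mill in the frame of home above -0.008 m and horizontal distance between pepper_mill and home below 0.016 m and height (world z) of pepper_mill below 0.005 m and angle between pepper_mill's own z axis and vertical below 0.1 rad and linear speed of pepper_mill below 0.01 m/s).
It fails at once if the mill is tipped more than 20 degrees (angle between pepper_mill's own z axis and vertical above 0.35 rad).
It fails at once if the mill is lifted off the worktop (origin 15 mm up) (height (world z) of pepper_mill above 0.015 m).
It fails at once if the fingers squeeze or shove the mill with more than 25 N (contact force between the fingers and pepper_mill above 25 N).
It fails at once if a spice jar, the timer or the honey jar is moved by more than 20 mm (distance of any of jar_a, jar_b, timer, honey_jar from where it was at the start of the episode above 0.02 m).
It also fails if it takes over 58 s, if anything falls off the work surface, if the arm or the gripper's body presses on something with over 40 N, if the wrist force passes 120 N, or if a joint passes its speed limit or range.

### The arm

A 7-joint arm with a two-finger parallel gripper is mounted at the origin on a cart in front of the work surface, level with it; the furniture and walls round the work are solid. World frame = base frame: x ahead of the robot, y to its left, z up, the work surface at z = 0. Lengths are in m, angles in rad, forces in N, time in s.
With the tool pointing down it reaches from about 0.425 to 0.95 m from the base axis. Payload 4.7 kg.
Tool frame: the origin (TCP) lies on the centre line of the jaws, within the pads' length; the fingertips stand 8 mm ahead of it and the grasp point (between the pads) lies 11 mm behind it; z points along the fingers, y is the line along which they close (so a half turn about z gives the same grasp; the last joint's range is limited). The gripper opens to 87 mm and grips with 3 to 60 N. Pads are 19 mm wide; open, the fingers measure 117 mm over their backs; the gripper's body (75 mm by 190 mm) begins 51 mm behind the grasp point.
Start: joints at [-1.156, 0.469, -0.049, 1.532, 0.024, 1.141, -0.082], TCP at [0.29, 0.61, 0.231] pointing down, gripper open.
Joint ranges: [-2.59, 2.59], [-0.33, 1.99], [-1.39, 1.29], [0.1, 2.45], [-1.04, 4.18], [0.21, 1.99], [-2.66, 2.66]. Speed limits (rad/s): [2.57, 2.57, 3.14, 3.14, 3.14, 3.14, 3.14].

### API

Orientations are given as a 3x3 rotation matrix whose columns are the frame's x, y, z axes.
In Python, from plant import env, hand, camera, spotter gives the robot as it stands. Calls block until the motion is done:
- env.move_ptp(position, orientation): joint-space move of the TCP to a pose.
- env.line_to(position, frame=None, feed=0.15, guard=None): straight line of the TCP; frame=None keeps the orientation; feed is the mean speed in m/s. With guard (N) it stops when the force on the tool has changed by that much, and returns True; else False.
- env.set_joints(angles): joint-space move.
- hand.grip(opening): finger opening in m; the grip force is fixed at half the most; returns when the fingers have stopped.
- env.wait(seconds).
- env.inverse_kinematics(position, orientation): joint angles nearest the present ones, or None.
- env.get_obs(): the state.
- camera(name): name is "scene" or "top" or "wrist"; returns a dict with "img" (480x640x3 uint8, red, green, blue), "depth" (480x640 float32, m along the optical axis (not along the pixel's ray), 0 where there is no reading), "K" (3x3 intrinsics, pixels), "R" (3x3) and "t" (3): a world point X has camera coordinates R X + t; the wrist camera has in their place "mount" (4x4, takes a point from camera to tool coordinates, whose origin is the TCP and whose axes are the flange's). Camera axes: x right, y down, z forward; pixel columns grow to the right and rows downward; lengths in m; the calibration is good to about 2 mm. A picture is of the moment at which its call begins: read the wrist's pose just before it.
A pose or a line that the arm cannot do raises env.IKError and nothing moves.
- env.hand_in(): hands the job in; it is judged then, once.
Trained networks look in the newest picture that a camera, given by its name, has taken for a name from the list of things; names that differ only in an ending like _2 or _b are one class to them, and where a whole thing is asked for, a point or a joint stands for the part that bears it (a point fixed in the world has none). Each returns a list of dicts, best first, with "p" (0 to 1); they miss things now and then, are a little off and sometimes report something else, mostly with a low value. They report only what shows in the picture. A call takes as long as a camera call. They do not tell look-alikes from the thing itself.
- spotter.find_in(camera, thing): "rect" ([centre column, centre row, width, height] in pixels, round what is visible of it).
- spotter.regions_of(camera, thing): "region" (480x640 bool, what is visible of it) and "rect" ([centre column, centre row, width, height] in pixels, round what is visible of it).
The state is a dict: "time_s": time; "q": joint angles; "dq": joint speeds; "effort": joint torques, N m; "position": TCP position; "eef_rot": TCP orientation; "force": force on the tool from outside, world axes, zero at the start; "wrist_torque": the same for the moment, N m; "opening": finger opening in m; "grasp_force": force on a finger pad.
Only numpy, scipy, OpenCV 4.12 (cv2) and the standard library are available. Lean on these libraries where they do the work, as an engineer would, in place of code of your own. Each camera call takes 0.05 s, during which the arm holds its last target. There are 200 camera calls.

## Working session

There is one attempt and no reset: what is moved stays moved. The work goes in short steps, each a Python script; the robot and the scene stay as the last script left them, time stands still between calls to the robot, and variables do not carry over. Pictures are saved under pics/ and viewed, at most 10 in all, crops included, and the job is handed in when it is done.

```bash
mkdir -p pics; ls; cat > h.py <<'E'
import numpy as np, cv2
from plant import env, hand, camera, spotter
def cloud(c):
    d=c["depth"]; v,u=np.mgrid[0:480,0:640]; K=c["K"]
    P=np.stack([(u-K[0,2])/K[0,0]*d,(v-K[1,2])/K[1,1]*d,d],-1)
    W=(P-c["t"])@c["R"]; W[d==0]=np.nan
    return W
def save(n,img): cv2.imwrite("pics/"+n,cv2.cvtColor(img,cv2.COLOR_RGB2BGR))
E
python3 - <<'E'
from h import *
ims=[]
for n in ["scene","top"]:
    c=camera(n); save(n+".png",c["img"]); W=cloud(c)
    np.savez(n+".npz",W=W,**{k:c[k] for k in("img","depth","K","R","t")})
    print(n,"campos",np.round(-c["R"].T@c["t"],3))
    for t in ["pepper_mill","rack","home","jar_a","timer","honey_jar"]:
        try: L=spotter.regions_of(n,t)
        except Exception as e: print(t,e); continue
        for r in L[:4]:
            w=W[r["region"]]; w=w[~np.isnan(w[:,0])]
            if len(w): print(t,round(r["p"],2),np.round(r["rect"]),"med",np.round(np.median(w,0),3),"lo",np.round(np.percentile(w,3,0),3),"hi",np.round(np.percentile(w,97,0),3))
print(env.get_obs())
E
```

```text
pics
scene campos [1.07  0.345 0.621]
pepper_mill 0.81 [308. 163.  33.  85.] med [ 0.454 -0.095  0.083] lo [ 0.43  -0.121  0.006] hi [ 0.464 -0.079  0.158]
pepper_mill 0.76 [191. 205.  31.  51.] med [ 0.636 -0.217  0.052] lo [ 0.612 -0.237  0.002] hi [ 0.644 -0.209  0.104]
pepper_mill 0.66 [242. 174.  37.  87.] med [ 0.541 -0.176  0.082] lo [ 0.516 -0.201  0.006] hi [ 0.552 -0.163  0.158]
rack 0.61 [371. 269. 107. 115.] med [0.595 0.131 0.032] lo [0.439 0.081 0.   ] hi [0.677 0.151 0.062]
home 0.62 [338. 296.  26.  20.] med [0.626 0.084 0.   ] lo [ 0.608  0.069 -0.001] hi [0.641 0.096 0.002]
jar_a 0.92 [369. 244.  33.  59.] med [0.568 0.101 0.083] lo [0.536 0.078 0.026] hi [0.575 0.118 0.107]
jar_a 0.86 [396. 218.  27.  59.] med [0.488 0.106 0.087] lo [0.456 0.081 0.029] hi [0.496 0.121 0.106]
timer 0.71 [371. 244.  34.  54.] med [0.568 0.101 0.082] lo [0.535 0.078 0.026] hi [0.575 0.118 0.107]
honey_jar 0.82 [453. 334.  55.  68.] med [0.656 0.28  0.088] lo [0.614 0.249 0.009] hi [0.667 0.306 0.1  ]
top campos [0.479 0.014 1.041]
pepper_mill 0.96 [438. 192.  28.  27.] med [ 0.624 -0.
[... 1240 characters left out ...]
362, -0.08231242]), 'dq': array([-0.00072886,  0.00041005,  0.00150055, -0.00038801,  0.00180155,
       -0.00107664, -0.00079849]), 'effort': array([ 1.35523669e-04, -5.07680047e+01, -8.03054287e-02, -2.36414337e+01,
       -6.11245469e-02,  3.08612874e-02,  5.15569582e-06]), 'position': array([0.28976175, 0.6096447 , 0.23060848]), 'eef_rot': array([[-9.03138046e-01,  4.29350288e-01, -1.60973514e-05],
       [ 4.29350283e-01,  9.03138041e-01,  1.16368917e-04],
       [ 6.45011584e-05,  9.81857940e-05, -9.99999993e-01]]), 'force': array([ 0.35119842,  0.59944897, -0.08266809]), 'wrist_torque': array([ 0.01635059,  0.01611828, -0.04471266]), 'grasp_force': 0.0, 'opening': 0.08697304305930616}
```

View pics/top.png

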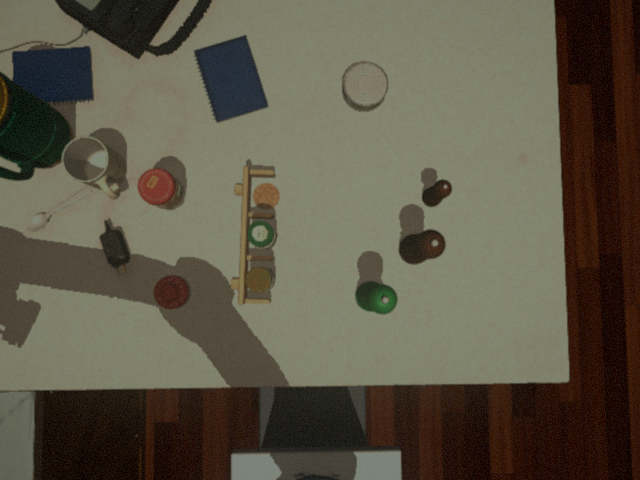

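View pics/scene.png

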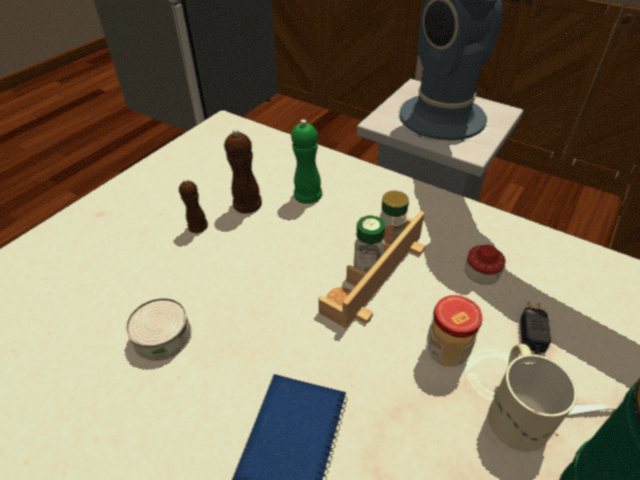

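Top view candidates for the mill: green (376,298), excluded by colour; small dark (437,193), excluded by size; large dark (423,245), which is 0.16 m tall, so I choose it. The cork disc is at (267,197), the bay at +x. The other two bays hold jars at (262,234) and (259,280). Next I'll fit precise poses, check reach and take one close crop.

```bash
python3 - <<'E'
from h import *
from scipy.optimize import least_squares
S=np.load("scene.npz");T=np.load("top.npz")
A=np.vstack([S["W"].reshape(-1,3),T["W"].reshape(-1,3)]);A=A[~np.isnan(A[:,0])]
def near(c,r,z0,z1): return A[(np.hypot(A[:,0]-c[0],A[:,1]-c[1])<r)&(A[:,2]>z0)&(A[:,2]<z1)]
for n,c in dict(mill=(.526,-.185),green=(.441,-.105),small=(.624,-.222)).items():
    for z0,z1 in((.004,.025),(.025,.05),(.06,.1),(.1,.13),(.14,.175)):
        p=near(c,.05,z0,z1)
        if len(p)<15: continue
        f=least_squares(lambda q:np.hypot(p[:,0]-q[0],p[:,1]-q[1])-q[2],[*c,.025],loss="soft_l1",f_scale=.002)
        g=least_squares(lambda q:np.hypot(p[:,0]-q[0],p[:,1]-q[1])-.029,c,loss="soft_l1",f_scale=.002)
        print(n,z0,len(p),np.round(f.x,4),"fixed r",np.round(g.x,4),"zmax",p[:,2].max().round(3))
for nm,D in(("top",T),("scene",S)):
    W=D["W"].reshape(-1,3)
    p=W[(abs(W[:,0]-.56)<.16)&(abs(W[:,1]-.125)<.035)&(abs(W[:,2]-.062)<.004)][:,:2].astype(np.float32)
    l=cv2.fitLine(p,cv2.DIST_HUBER,0,.001,.001).ravel(); l[:2]*=np.sign(l[0])
    s=(p-l[2:])@l[:2]; o=(p-l[2:])@np.array([-l[1],l[0]])
    print(nm,"board",len(p),"dir deg",np.degrees(np.arctan2(l[1],l[0])),"pt",l[2:],"s",np.percentile(s,[1,99]),"o",np.percentile(o,[2,98]))
    hsv=cv2.cvtColor(D["img"],cv2.COLOR_RGB2HSV).reshape(-1,3)
    m=(np.hypot(W[:,0]-.63,W[:,1]-.088)<.033)&(abs(W[:,2])<.005)&(hsv[:,1]>110)
    xy=W[m][:,:2].astype(np.float32); print("disc",m.sum(),cv2.minEnclosingCircle(xy),np.mean(xy,0))
z=np.array([0,0,1.])
for a in(40,45,50):
  a_=np.radians(a)
  for sg in(1,-1):
    tz=np.array([0,np.cos(a_),-np.sin(a_)]);ty=np.array([sg,0,0.]);R=np.c_[np.cross(ty,tz),ty,tz]
    for pt in((.526,-.25,.02),(.526,-.21,.02),(.6,-.1,.02),(.632,.06,.02)):
        q=env.inverse_kinematics(pt,R); print(a,sg,pt,None if q is None else np.round(q,2))
save("crop.png",cv2.resize(T["img"][140:330,230:470],None,fx=3,fy=3))
E
```

```text
mill 0.004 427 [ 0.5264 -0.1904  0.027 ] fixed r [ 0.5254 -0.1925] zmax 0.025
mill 0.025 429 [ 0.5272 -0.1901  0.0252] fixed r [ 0.5251 -0.1939] zmax 0.05
mill 0.06 515 [ 0.5274 -0.1907  0.0192] fixed r [ 0.5221 -0.2006] zmax 0.1
mill 0.1 381 [ 0.528  -0.1906  0.022 ] fixed r [ 0.5231 -0.197 ] zmax 0.13
mill 0.14 1131 [ 0.5296 -0.1906  0.0169] fixed r [ 0.5221 -0.2074] zmax 0.172
green 0.004 380 [ 0.4378 -0.1062  0.027 ] fixed r [ 0.4363 -0.1079] zmax 0.025
green 0.025 391 [ 0.4385 -0.1061  0.0252] fixed r [ 0.4353 -0.1092] zmax 0.05
green 0.06 454 [ 0.4377 -0.1074  0.0194] fixed r [ 0.4296 -0.1148] zmax 0.1
green 0.1 337 [ 0.4378 -0.1085  0.0225] fixed r [ 0.432  -0.1132] zmax 0.13
green 0.14 1115 [ 0.4399 -0.109   0.0169] fixed r [ 0.4267 -0.122 ] zmax 0.172
small 0.004 302 [ 0.6269 -0.2284  0.0184] fixed r [ 0.6248 -0.2403] zmax 0.025
small 0.025 361 [ 0.6278 -0.2274  0.0149] fixed r [ 0.6271 -0.2441] zmax 0.05
small 0.06 475 [ 0.6293 -0.2268  0.0144] fixed r [ 0.6243 -0.243 ] zmax 0.1
small 0.1 263 [ 0.6297 -0.2281  0.0087] fixed r [ 0.6055 -0.2382] zmax 0.115
top board 718 dir d
[... 1377 characters left out ...]
-1.85]
45 -1 (0.6, -0.1, 0.02) [ 0.2   0.85  0.33  1.71 -0.98  1.3  -2.04]
45 -1 (0.632, 0.06, 0.02) [ 0.08  0.8   0.14  1.78 -1.04  1.09 -2.2 ]
50 1 (0.526, -0.25, 0.02) [ 0.26  0.9   0.6   1.69 -0.93  1.43  1.3 ]
50 1 (0.526, -0.21, 0.02) [ 0.26  0.84  0.5   1.76 -0.91  1.35  1.26]
50 1 (0.6, -0.1, 0.02) [ 0.24  0.79  0.22  1.73 -0.87  1.17  1.01]
50 1 (0.632, 0.06, 0.02) [ 0.13  0.76  0.03  1.78 -0.91  0.97  0.83]
50 -1 (0.526, -0.25, 0.02) [ 0.19  0.94  0.72  1.7  -1.    1.5  -1.78]
50 -1 (0.526, -0.21, 0.02) [ 0.12  0.92  0.72  1.76 -1.02  1.47 -1.79]
50 -1 (0.6, -0.1, 0.02) [ 0.04  0.85  0.52  1.75 -1.04  1.32 -2.01]
50 -1 (0.632, 0.06, 0.02) [ 0.05  0.76  0.14  1.79 -0.98  1.02 -2.26]
```

View pics/crop.png

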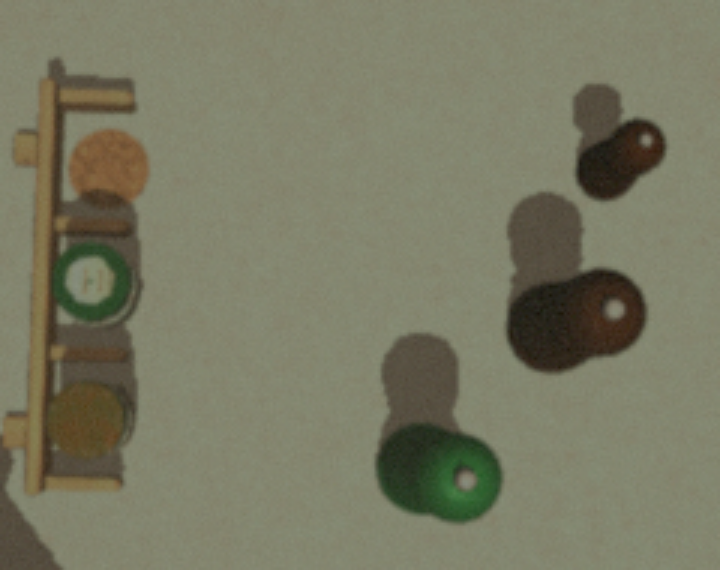

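The crop confirms the choice: the large dark mill, foot fitted at (0.527,-0.191) with r≈27–29 mm and height 172 mm. Home is about (0.632,0.090), yaw 2.2°, and this agrees with the board fit. The small dark mill at (0.627,-0.228) is where the 190 mm wide gripper body has to pass when it is tilted for a low push. I'll set it aside to the right first.

```bash
python3 - <<'E'
from h import *
z=np.array([0,0,-1.]); sols=[]
for sg in(1,-1):
    y=sg*np.array([.35,.937,0]); y/=np.linalg.norm(y); R=np.c_[np.cross(y,z),y,z]
    qs=[env.inverse_kinematics(p,R) for p in((.627,-.228,.28),(.627,-.228,.06),(.8,-.25,.11))]
    print(sg,[None if q is None else np.round(q,2) for q in qs])
    if all(q is not None for q in qs): sols.append((np.abs(qs[0]-env.get_obs()["q"]).max(),R))
R=min(sols,key=lambda s:s[0])[1]
env.move_ptp((.627,-.228,.28),R)
hand.grip(.075)
print("guard",env.line_to((.627,-.228,.058),feed=.15,guard=8))
hand.grip(.0); o=env.get_obs(); print(o["opening"],o["grasp_force"],o["position"])
env.line_to((.627,-.228,.09)); env.line_to((.8,-.25,.09),feed=.2)
print("guard",env.line_to((.8,-.25,.059),feed=.06,guard=5),env.get_obs()["position"])
hand.grip(.075); env.line_to((.8,-.25,.28),feed=.25)
c=camera("top"); save("t2.png",c["img"][120:340,220:520]); print(env.get_obs()["time_s"])
E
```

```text
1 [array([-0.21,  0.49,  0.74,  1.52, -0.34,  1.26,  1.79]), array([-0.01,  0.66,  0.43,  1.72, -0.35,  0.84,  1.79]), array([ 0.05,  0.87,  0.41,  1.18, -0.33,  1.16,  1.67])]
-1 [array([-0.35,  0.58,  1.01,  1.53, -0.5 ,  1.31, -1.21]), array([-0.18,  0.74,  0.71,  1.73, -0.59,  0.9 , -1.15]), array([-0.17,  1.01,  0.93,  1.19, -0.78,  1.29, -1.21])]
guard False
0.0324706072614938 30.01995250757318 [ 0.62701688 -0.22792076  0.05798368]
guard True [ 0.79918263 -0.24926859  0.0579319 ]
10.8333
```

View pics/t2.png

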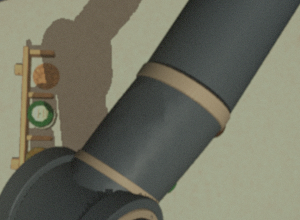

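```bash
cat >> h.py <<'E'
A=np.radians(45); D=.0334; Z=.017; H=np.array([.632,.0897]); PSI=np.radians(2.2)
F=np.array([np.sin(PSI),np.cos(PSI)]); S_=np.array([np.cos(PSI),-np.sin(PSI)])
tz=np.array([*(F*np.cos(A)),-np.sin(A)]); ty=np.array([*S_,0]); RP=np.c_[np.cross(ty,tz),ty,tz]
def tcp(m,back=0,z=Z): return np.array([*(np.asarray(m)-(D+back)*F),z])
E
python3 - <<'E'
from h import *
M=np.array([.527,-.191])
env.move_ptp(tcp(M,.07,.27),RP); hand.grip(.04)
o=env.get_obs(); print(o["time_s"],o["opening"],np.round(o["q"],2))
print(env.line_to(tcp(M,.05),feed=.15,guard=10))
print(env.line_to(tcp(M,-.005),feed=.05,guard=8))
o=env.get_obs(); print(o["time_s"],o["position"],tcp(M,-.005),o["force"],np.round(o["q"],2))
c=camera("scene"); save("s3.png",cv2.resize(c["img"][60:340,150:470],None,fx=2,fy=2))
E
```

```text
13.6667 0.0400797435696556 [ 0.49  0.61  0.37  1.47 -0.72  1.74  0.94]
False
False
16.7583 [ 0.52599832 -0.21970277  0.01700681] [ 0.52590979 -0.21937907  0.017     ] [ 1.8303136  -0.32508598  0.19370598] [ 0.44  0.84  0.29  1.72 -0.84  1.33  1.18]
```

View pics/s3.png

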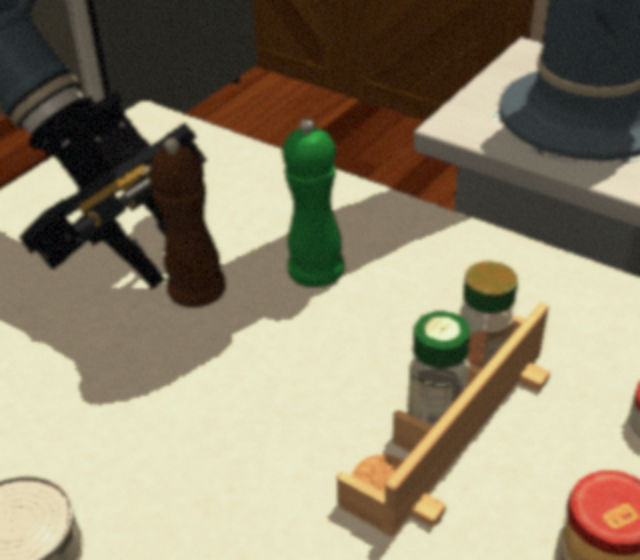

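The view shows the mill upright at crop (195,250), with the fingers behind it near its foot and clear of the green mill at (315,210). I'll push on to just outside the bay.

```bash
python3 - <<'E'
from h import *
for m in ((.527,-.166),(.594,-.080),H-.066*F):
    print(env.line_to(tcp(m),feed=.04,guard=12)); o=env.get_obs(); print(o["time_s"],o["position"],tcp(m),o["force"])
c=camera("scene"); W=cloud(c).reshape(-1,3); save("s4.png",cv2.resize(c["img"][100:380,200:520],None,fx=2,fy=2))
from scipy.optimize import least_squares
e=H-.066*F
hsv=cv2.cvtColor(c["img"],cv2.COLOR_RGB2HSV).reshape(-1,3)
for z0,z1 in((.006,.03),(.1,.13)):
    p=W[(np.hypot(*(W[:,:2]-e).T)<.045)&(W[:,2]>z0)&(W[:,2]<z1)]
    f=least_squares(lambda q:np.hypot(p[:,0]-q[0],p[:,1]-q[1])-(.0275 if z0<.05 else .022),e,loss="soft_l1",f_scale=.002)
    d=f.x-H; print(len(p),f.x,"expected",e,"rack frame",d@F,d@S_)
E
```

```text
False
17.4583 [ 0.52566215 -0.19879743  0.01703895] [ 0.52571785 -0.19937538  0.017     ] [ 0.32159085 -0.45704482  0.1061735 ]
False
20.3333 [ 0.59270408 -0.11350589  0.01702898] [ 0.59271785 -0.11337538  0.017     ] [-0.63177981 -0.79653002  0.81937894]
False
23.225 [ 0.62819784 -0.00976761  0.01699064] [ 0.62818425 -0.00962673  0.017     ] [-0.75552516 -1.01237968  0.97936831]
450 [0.62805851 0.01967296] expected [0.6294664  0.02374865] rack frame -0.0701267317191091 -0.0012503989656025435
375 [0.63031073 0.02049938] expected [0.6294664  0.02374865] rack frame -0.06921446514699336 0.0009684360988495358
```

View pics/s4.png

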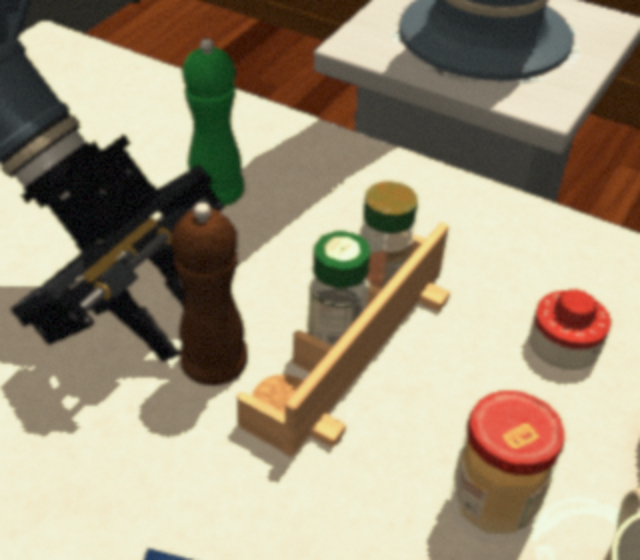

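The mill is upright at crop (212,300), centred on the bay to about 1 mm and roughly 70 mm short of home. I'll narrow the fingers slightly to clear the dividers, then push it home with a light guard.

```bash
python3 - <<'E'
from h import *
e=H-.066*F
env.line_to(tcp(e,.012),feed=.05); hand.grip(.034); env.wait(.2)
print(env.get_obs()["force"])
print(env.line_to(tcp(H,.012),feed=.04,guard=5))
g=env.line_to(tcp(H,-.012),feed=.015,guard=4)
o=env.get_obs(); d=o["position"][:2]-H; print(g,o["time_s"],"tcp rack frame",d@F,d@S_,o["force"])
p=o["position"]
env.line_to(p-np.array([*F*.08,0]),feed=.06)
env.line_to(p+np.array([*(-F*.2),.2]),feed=.2)
from scipy.optimize import least_squares
for n in("scene","top"):
    c=camera(n); W=cloud(c).reshape(-1,3)
    if n=="scene": save("s5.png",cv2.resize(c["img"][100:380,200:520],None,fx=2,fy=2))
    for z0,z1,r in((.006,.03,.0275),(.1,.13,.022),(.14,.17,.017)):
        q=W[(np.hypot(*(W[:,:2]-H).T)<.04)&((W[:,:2]-H)@F<.026)&(W[:,2]>z0)&(W[:,2]<z1)]
        if len(q)<20: continue
        f=least_squares(lambda x:np.hypot(q[:,0]-x[0],q[:,1]-x[1])-r,H,loss="soft_l1",f_scale=.002)
        d=f.x-H; print(n,z0,len(q),"rack frame",d@F,d@S_)
print(env.get_obs()["time_s"])
E
```

```text
[0.0300131  0.05273572 0.38645553]
False
True 27.125 tcp rack frame -0.031282543650016696 2.2533364975078225e-05 [-0.24559604 -1.15920719  1.24888966]
scene 0.006 95 rack frame 0.002756130623343064 -0.003823213911778298
scene 0.1 382 rack frame 0.0014227891411448517 0.0017042541305498894
scene 0.14 738 rack frame 0.002852389887226023 0.004627795125417506
top 0.006 103 rack frame 0.00022669115787353624 0.00017902375927547393
top 0.1 37 rack frame -0.001966949830981182 0.00043434221542500335
top 0.14 673 rack frame -0.002375817386722089 0.0018063414257264952
30.0167
```

View pics/s5.png

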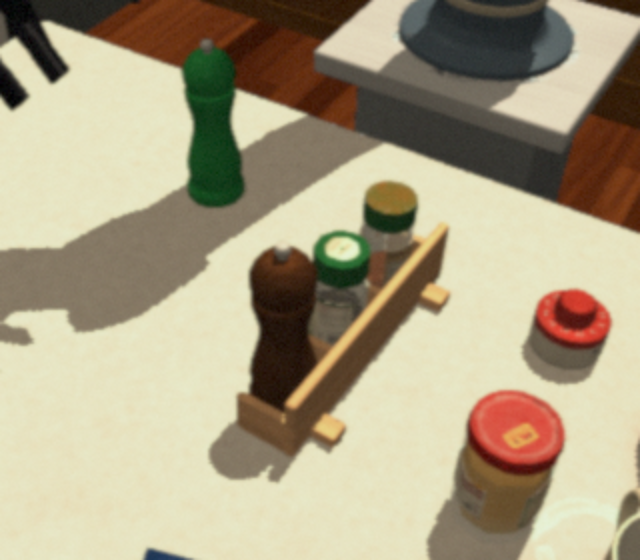

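The mill stands upright in the empty bay at crop (283,330), about 0–3 mm from home. The jars look unmoved and the robot is clear.

```bash
python3 -c "
from h import *
print(env.hand_in())"
```

```text
the job is handed in; nothing more can be done
None
```

The pepper mill stands upright in the empty bay against the back board, within about 5 mm of home by my camera fits. I handed the job in at about 30 s and saw no verdict; the jars, timer and honey jar look unmoved. The one extra thing I moved was the small dark mill, carried about 17 cm away from the robot because it blocked the gripper, and I did not check how it stands there.

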